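# Snap the lid of the parts box shut all round

## Robot

A 6-joint arm with a two-finger parallel gripper is mounted at the origin on the work surface; the furniture and walls round the work are solid. World frame = base frame: x ahead of the robot, y to its left, z up, the work surface at z = 0. Lengths are in m, angles in rad, forces in N, time in s.
With the tool pointing down it reaches from about 0.375 to 0.975 m from the base axis. Payload 3.8 kg.
Tool frame: the origin (TCP) lies midway between the tips of the shut fingers; the grasp point (between the pads) lies 19 mm behind it; z points along the fingers, y is the line along which they close (so a half turn about z gives the same grasp; the last joint's range is limited). The gripper opens to 88 mm and grips with 3 to 60 N. Pads are 18 mm wide; open, the fingers measure 123 mm over their backs; the gripper's body (75 mm by 187 mm) begins 45 mm behind the grasp point.
Start: joints at [-1.352, 0.264, 1.604, -0, 1.274, -0.037], TCP at [0.171, -0.653, 0.239] pointing down, gripper open.
Joint ranges: [-2.63, 2.63], [-0.94, 2.18], [0.31, 2.57], [-1.31, 4.45], [0, 2.66], [-2.55, 2.55]. Speed limits (rad/s): [2.57, 2.57, 3.14, 3.14, 3.14, 3.14].

## Interface

Orientations are given as a rotation vector (axis times angle).
In Python, from cell import manip, inverse_kinematics, cams, order gives the robot as it stands. Calls block until the motion is done:
- manip.move_pose(position, orientation): joint-space move of the TCP to a pose.
- manip.move_linear(position, rate=0.15, rot=None): straight line of the TCP; rot=None keeps the orientation; rate is the mean speed in m/s.
- manip.set_joints(angles): joint-space move.
- manip.set_gripper(opening, force=None): finger opening in m; force is the grip in N (None keeps the last); returns when the fingers have stopped.
- manip.dwell(seconds).
- inverse_kinematics(position, orientation): joint angles nearest the present ones, or None.
- manip.state(): the state.
- cams.capture(name): name is "scene" or "top" or "wrist"; returns a dict with "image" (384x512x3 uint8, blue, green, red), "z_map" (384x512 float32, m along the optical axis (not along the pixel's ray), 0 where there is no reading), "intrinsics" (3x3 intrinsics, pixels), "position" and "orientation" of the camera in the world; the wrist camera has in their place "T_tool_cam" (4x4, takes a point from camera to tool coordinates, whose origin is the TCP and whose axes are the flange's). Camera axes: x right, y down, z forward; pixel columns grow to the right and rows downward; lengths in m; the calibration is good to about 2 mm. A picture is of the moment at which its call begins: read the wrist's pose just before it.
A pose or a line that the arm cannot do raises manip.IKError and nothing moves.
- order.close_job(): hands the job in; it is judged then, once.
The state is a dict: "clock": time; "joint_pos": joint angles; "joint_velocities": joint speeds; "tau": joint torques, N m; "tool_pos": TCP position; "tcp_rot": TCP orientation; "contact_force": force on the tool from outside, world axes, zero at the start; "moment": the same for the moment, N m; "gripper_width": finger opening in m; "grasp_force": force on a finger pad.
Only numpy, scipy, OpenCV 4.12 (cv2) and the standard library are available. Lean on these libraries where they do the work, as an engineer would, in place of code of your own. Each camera call takes 0.05 s, during which the arm holds its last target. There are 200 camera calls.

## Task

The snap-fit lid of the grey-lidded black parts box is only resting on it: its front, back, left and right rim sections all stand up at an angle. Go round the lid with your fingertips and press each rim section down on its thumb pad until it clicks shut and stays flush, without cracking it by hammering or leaning on it with great force. Do not pick anything up, leave the box where it stands, and do not disturb the glue stick, eraser, tape roll and mouse around it.

Things in the scene. Friction and masses are not known exactly. Their poses are not given: they have to be found in the camera images.
- parts_box: loose black plastic box, about 1 kg, footprint 132 (its x) x 172 (its y) mm, grey lid 140 x 180 mm with its top 52 mm above the desk when shut. Origin: centre of the underside; z up; at yaw 0 its -x side is the front (faces the robot), +y the left. The lid's middle panel (66 x 106 mm) is fixed; four rim sections are hinged along its edges, each 36 mm wide from hinge to outer edge.
- rim_front (a joint): angle (rad) of the front (-x) section, 36 x 180 mm, hinge 34 mm from the box centre: 0 (or a hair below) = flush, clicked shut; positive = outer edge up (starts at 0.29 to 0.39). Moves easily (1 to 2 N) down to about 0.21, then a snap resists with about 8 N at the pad; pushed below about 0.06 it jumps to 0 and stays; released earlier it springs back up to 0.22. Hard stop at 0.
- rim_back (a joint): the same for the back (+x) rim section, 36 x 180 mm, hinge line 34 mm from the box centre
- rim_left (a joint): the same for the left (+y) rim section, 36 x 66 mm, hinge line 54 mm from the box centre
- rim_right (a joint): the same for the right (-y) rim section, 36 x 66 mm, hinge line 54 mm from the box centre
- press_front (a point): centre of the top of the front section's thumb pad (a ribbed pad 20 x 34 mm, 1.5 mm high), 24 mm outward from the hinge line; moves with the section and is 53.5 mm above the desk when shut; its x points outward from the box centre, its z out of the top face
- press_back (a point): the same on the back section
- press_left (a point): the same on the left section
- press_right (a point): the same on the right section
- glue_stick: bystander: standing glue stick, 26 mm diameter, 92 mm tall, origin at the centre of its underside
- eraser: bystander: small eraser in a sleeve, 20 x 42 x 13 mm, origin at the centre of its underside
- tape_roll: bystander: roll of packing tape lying flat, 92 mm diameter, 48 mm high, origin at the centre of its underside
- mouse: bystander: grey computer mouse, 106 x 58 x 37 mm, origin at the centre of its underside

How it is judged:
At the end, for the whole second after the job is handed in: All four rim sections are clicked shut (each within 0.04 rad, about 1.4 mm at the edge), and the box stands still and level within 30 mm of where it stood (value of joint each of rim_front, rim_back, rim_left, rim_right below 0.04 rad and distance of parts_box from where it was at the start of the episode below 0.03 m and angle between parts_box's own z axis and vertical below 0.05 rad and linear speed of parts_box below 0.01 m/s); the robot touches nothing.
It fails at once if the box is lifted or tipped (more than 10 mm off the desk or 0.2 rad) (height (world z) of parts_box above 0.01 m or angle between parts_box's own z axis and vertical above 0.2 rad).
It fails at once if the box is shoved more than 40 mm (distance of parts_box from where it was at the start of the episode above 0.04 m).
It fails at once if a bystander is moved or lifted by more than 25 mm (distance of any of glue_stick, eraser, tape_roll, mouse from where it was at the start of the episode above 0.025 m).
It fails at once if the fingers bear on the box or its lid with more than 80 N (contact force between the fingers and parts_box above 80 N).
It also fails if it takes over 48 s, if anything falls off the work surface, if the arm or the gripper's body presses on something with over 40 N, if the wrist force passes 120 N, or if a joint passes its speed limit or range.

## Working session

There is one attempt and no reset: what is moved stays moved. The work goes in short steps, each a Python script; the robot and the scene stay as the last script left them, time stands still between calls to the robot, and variables do not carry over. Pictures are saved under pics/ and viewed, at most 10 in all, crops included, and the job is handed in when it is done.

```bash
mkdir -p pics; ls; python3 - <<'E'
from cell import manip,cams
import cv2,numpy as np
a=cams.capture("top");b=cams.capture("scene")
np.savez('top.npz',**a);np.savez('scene.npz',**b)
for n,c in(("top",a),("scene",b)):
    cv2.imwrite(f'pics/{n}.png',c['image']);print(n,c['position'],c['orientation'],c['intrinsics'].tolist(),c['z_map'].max())
print(manip.state())
E
```

```text
pics
top [0.26495436 0.04353722 1.36743139] [-2.16678001  2.12674607 -0.15871952] [[475.5180335555093, 0.0, 256.65237705534946], [0.0, 475.5180335555093, 190.41343157845333], [0.0, 0.0, 1.0]] 2.300881
scene [0.12696317 0.71839071 0.97234984] [-0.57980168  2.75126137 -0.99221458] [[465.97596502495566, 0.0, 251.48025996277022], [0.0, 465.97596502495566, 189.80590375937786], [0.0, 0.0, 1.0]] 2.6190846
{'clock': 0.1, 'joint_pos': array([-1.35188655e+00,  2.64658522e-01,  1.60521030e+00, -2.22422666e-05,
        1.27372960e+00, -3.68890235e-02]), 'joint_velocities': array([-0.00087471, -0.00289607, -0.00200018,  0.00145302,  0.00040119,
        0.00087763]), 'tau': array([ 1.54139246e-05, -5.03621757e+01, -3.58068645e+01,  7.30695901e-02,
        2.33143056e-02, -6.27240638e-05]), 'tool_pos': array([ 0.17064662, -0.65241166,  0.23754018]), 'tcp_rot': array([-3.11395161e+00, -4.00468870e-01,  3.19403640e-04]), 'contact_force': array([ 0.03070954, -0.8054868 ,  0.35002024]), 'moment': array([ 0.00300144,  0.00579152, -0.01057221]), 'grasp_force': 0.0, 'gripper_width': 0.08839463186462093}
```

View pics/top.png

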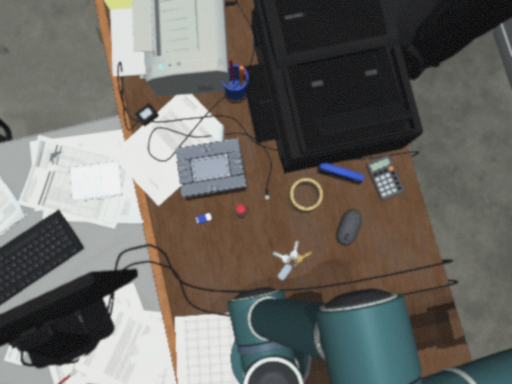

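View pics/scene.png

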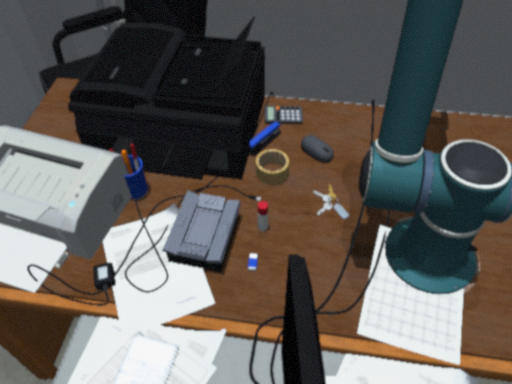

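The top view shows the box at about (210,168) with its long side across the image. The glue stick is at (241,210), close to the front right. The eraser is at (204,217), the tape at (306,195) and the mouse at (349,227). The printer and scanner are behind the box.

```bash
cat > h.py <<'E'
import numpy as np,cv2
from scipy.spatial.transform import Rotation as R
def cloud(c,T=None):
    K=c['intrinsics'];z=c['z_map'];v,u=np.mgrid[:z.shape[0],:z.shape[1]]
    p=np.stack([(u-K[0,2])/K[0,0]*z,(v-K[1,2])/K[1,1]*z,z],-1)
    if T is None: return p@R.from_rotvec(c['orientation']).as_matrix().T+c['position']
    return p@T[:3,:3].T+T[:3,3]
def rect(P,ok):
    m=cv2.morphologyEx(ok.astype(np.uint8),cv2.MORPH_OPEN,np.ones((3,3)))
    n,l,s,_=cv2.connectedComponentsWithStats(m)
    i=1+np.argmax(s[1:,4]);q=P[l==i]
    return cv2.minAreaRect((q[:,:2]*1000).astype(np.float32)),q
E
python3 - <<'E'
from h import *
for n in('top','scene'):
    c=dict(np.load(n+'.npz'));P=cloud(c)
    hsv=cv2.cvtColor(c['image'],cv2.COLOR_BGR2HSV)
    u0,v0,u1,v1=(165,130,255,205) if n=='top' else (160,185,245,270)
    w=np.zeros(P.shape[:2],bool);w[v0:v1,u0:u1]=1
    ok=w&(P[...,2]>.035)&(P[...,2]<.085)&(c['z_map']>0)
    r,q=rect(P,ok);print(n,r,len(q),np.percentile(q[:,2],[5,50,95]))
    # profile of heights
    a=np.deg2rad(r[2]);
    d=q[:,:2]*1000-np.array(r[0]);b=np.stack([d@[np.cos(a),np.sin(a)],d@[-np.sin(a),np.cos(a)]],1)
    for lo in range(-90,90,20):
        s=(abs(b[:,0])<25)&(b[:,1]>lo)&(b[:,1]<=lo+20);s2=(abs(b[:,1])<25)&(b[:,0]>lo)&(b[:,0]<=lo+20)
        print(lo+10,s.sum(),np.round(np.mean(q[s,2])*1e3,1),s2.sum(),np.round(np.mean(q[s2,2])*1e3,1))
    if n=='top':
        for nm,u,v in(('glue',241,210),('eraser',204,217),('tape',296,190),('tape2',316,200),('desk',220,240),('printerfront',190,88),('scannerL',262,120),('scanfront',290,155),('pens',236,85)):print(nm,np.round(P[v,u],3))
E
```

```text
top ((521.369140625, 175.71142578125), (145.0510711669922, 183.9668426513672), 10.954286575317383) 3117 [0.04738961 0.05568146 0.06505068]
-80 126 62.5 21 54.6
-60 108 54.2 128 60.0
-40 123 49.6 109 53.3
-20 123 49.8 121 50.4
0 125 49.9 123 49.7
20 125 49.6 125 50.0
40 125 50.3 117 55.0
60 111 55.1 123 62.3
80 124 62.0 3 53.9
glue [0.398 0.084 0.09 ]
eraser [0.384 0.191 0.014]
tape [ 0.469 -0.072 -0.003]
tape2 [ 0.441 -0.131 -0.006]
desk [ 0.32   0.145 -0.   ]
printerfront [0.75  0.239 0.058]
scannerL [0.662 0.031 0.05 ]
scanfront [ 0.529 -0.04   0.194]
pens [0.782 0.11  0.004]
scene ((519.202392578125, 175.03182983398438), (144.73548889160156, 183.53416442871094), 11.265542030334473) 3706 [0.04875754 0.05656395 0.06516259]
-80 148 62.8 12 53.9
-60 135 55.5 146 60.8
-40 138 50.9 120 55.0
-20 130 50.6 138 51.1
0 137 50.7 138 50.7
20 147 50.5 141 50.9
40 135 51.1 136 55.5
60 117 55.6 138 62.9
80 203 59.1 0 nan
  return _methods._mean(a, axis=axis, dtype=dtype,
  ret = ret.dtype.type(ret / rcount)
```

Both cameras put the box centre at about (0.520, 0.175) with a yaw of about 11°, and the size (145x184 mm) matches the lid. Next I'll check how close the tall obstacles are, then move above the box.

```bash
cat >> h.py <<'E'
def ori(phi): return (R.from_euler('z',phi,degrees=True)*R.from_euler('x',180,degrees=True)).as_rotvec()
E
python3 - <<'E'
from h import *
P=np.concatenate([cloud(dict(np.load(n+'.npz'))).reshape(-1,3) for n in('top','scene')])
P=P[(P[:,0]>.3)&(P[:,2]<.6)]
for h in(.1,.15,.2,.25):
    q=P[P[:,2]>h]
    for nm,c in(('right',(.535,.099)),('back',(.577,.187)),('left',(.505,.252)),('front',(.463,.164))):
        d=np.hypot(*(q[:,:2]-c).T);i=d.argmin();print(h,nm,d[i].round(3),q[i].round(3))
from cell import manip
manip.set_gripper(0.0,20)
s=manip.state();print(s['clock'],s['gripper_width'])
manip.move_pose([.12,-.45,.33],s['tcp_rot'])
print(manip.state()['clock'])
manip.move_pose([.44,.10,.33],ori(101.1))
s=manip.state();print(s['clock'],s['joint_pos'].round(2),s['contact_force'])
E
```

```text
0.1 right 0.124 [ 0.568 -0.02   0.116]
0.1 back 0.169 [0.734 0.125 0.101]
0.1 left 0.239 [0.743 0.268 0.138]
0.1 front 0.204 [ 0.524 -0.03   0.114]
0.15 right 0.127 [ 0.572 -0.023  0.189]
0.15 back 0.174 [0.75  0.2   0.154]
0.15 left 0.239 [0.743 0.277 0.167]
0.15 front 0.207 [ 0.518 -0.035  0.188]
0.2 right 0.132 [ 0.559 -0.031  0.2  ]
0.2 back 0.21 [ 0.631 -0.016  0.2  ]
0.2 left 0.288 [ 0.559 -0.031  0.2  ]
0.2 front 0.215 [ 0.518 -0.044  0.201]
0.25 right 0.194 [ 0.582 -0.089  0.276]
0.25 back 0.271 [ 0.603 -0.083  0.25 ]
0.25 left 0.349 [ 0.603 -0.083  0.25 ]
0.25 front 0.275 [ 0.551 -0.097  0.323]
1.4 0.0005723493299669508
2.3083
4.5833 [ 0.17 -0.22  1.93 -0.    1.43 -0.03] [ 0.30906642  0.39311513 -0.2267685 ]
```

```bash
python3 - <<'E'
from h import *
from cell import manip,cams
manip.move_linear([.50,.17,.33],rate=.25)
s=manip.state();c=cams.capture('wrist')
T=np.eye(4);T[:3,:3]=R.from_rotvec(s['tcp_rot']).as_matrix();T[:3,3]=s['tool_pos']
Tc=np.array(c['T_tool_cam']);print(Tc[:3,3])
P=cloud(c,T@Tc);cv2.imwrite('pics/w1.png',c['image'])
d=np.hypot(P[...,0]-.52,P[...,1]-.1755)
r,q=rect(P,(c['z_map']>0)&(P[...,2]>.04)&(P[...,2]<.085)&(d<.13));print(r,len(q),np.percentile(q[:,2],[5,50,95]))
C=np.array([.520,.1755]);a=np.deg2rad(11.1)
for nm,t,L in(('f',180,58),('b',0,58),('l',90,78),('r',-90,78)):
    e=a+np.deg2rad(t);p=C+L/1e3*np.array([np.cos(e),np.sin(e)])
    k=np.hypot(q[:,0]-p[0],q[:,1]-p[1])<.008;print(nm,p.round(4),k.sum(),q[k,2].mean() if k.any() else 0)
E
```

```text
[ 8.49970604e-02 -1.25750679e-04 -1.47140349e-01]
((521.1024780273438, 176.56472778320312), (144.20445251464844, 181.7762451171875), 10.609554290771484) 10398 [0.05381651 0.0597868  0.06578116]
f [0.4631 0.1643] 123 0.0623140871106095
b [0.5769 0.1867] 128 0.0638669241362632
l [0.505 0.252] 141 0.0641134471989573
r [0.535 0.099] 109 0.06450329656802385
```

View pics/w1.png

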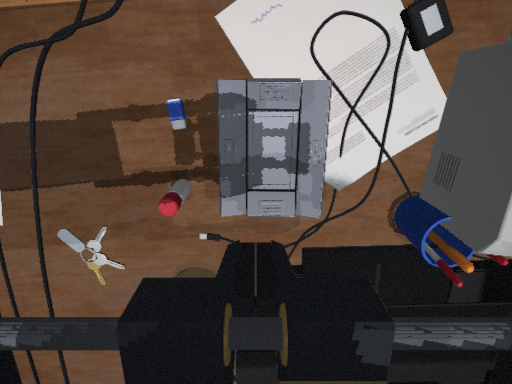

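The wrist view shows the lid at (272,148) with all four pads visible and clear. The glue stick is at (172,198) and the eraser at (177,113), both clear of the press points. Pressing the left section first.

```bash
cat >> h.py <<'E'
C=np.array([.5208,.1760]);YAW=10.9
SIDES=dict(front=(180,56),back=(0,56),left=(90,76),right=(-90,76))
def press(name,phi,dz=.0):
    from cell import manip
    t,L=SIDES[name];e=np.deg2rad(YAW+t);p=C+L/1e3*np.array([np.cos(e),np.sin(e)])
    manip.move_pose([*p,.11],ori(phi))
    manip.move_linear([*p,.072],rate=.12)
    f0=manip.state()['contact_force'][2];log=[]
    z=.068
    while z>.0485:
        manip.move_linear([*p,z],rate=.03)
        s=manip.state();f=s['contact_force'][2]-f0
        log.append((round(z*1e3,1),round(s['tool_pos'][2]*1e3,1),round(f,1)))
        if z<.058 and f>20: break
        z-=.001 if z>.0565 else .0005
    manip.move_linear([*p,.11],rate=.15)
    print(name,p.round(3),log,manip.state()['clock'])
E
python3 -c "
from h import *
press('left',YAW+90)"
```

```text
left [0.506 0.251] [(68.0, np.float64(68.5), np.float64(0.0)), (67.0, np.float64(67.1), np.float64(-0.1)), (66.0, np.float64(66.0), np.float64(0.5)), (65.0, np.float64(65.0), np.float64(-0.1)), (64.0, np.float64(64.0), np.float64(0.5)), (63.0, np.float64(62.9), np.float64(0.4)), (62.0, np.float64(61.9), np.float64(-0.0)), (61.0, np.float64(60.9), np.float64(-0.4)), (60.0, np.float64(60.1), np.float64(1.6)), (59.0, np.float64(59.6), np.float64(4.6)), (58.0, np.float64(58.7), np.float64(5.1)), (57.0, np.float64(57.8), np.float64(5.0)), (56.0, np.float64(56.8), np.float64(6.2)), (55.5, np.float64(56.1), np.float64(4.2)), (55.0, np.float64(55.3), np.float64(4.5)), (54.5, np.float64(54.6), np.float64(3.9)), (54.0, np.float64(53.8), np.float64(1.4)), (53.5, np.float64(53.7), np.float64(3.7)), (53.0, np.float64(53.7), np.float64(7.5)), (52.5, np.float64(53.7), np.float64(10.5)), (52.0, np.float64(53.6), np.float64(13.7)), (51.5, np.float64(53.6), np.float64(15.7)), (51.0, np.float64(53.6), np.float64(20.0)), (50.5, np.float64(53.4), np.float64(21.2))] 13.1333
```

The force trace shows a clean click: the force drops at 53.8 mm, then a hard stop at 53.7 mm. Now the other three.

```bash
sed -i 's/f>20/f>16/; s/(round(z\*1e3,1),round(s\[.tool_pos.\]\[2\]\*1e3,1),round(f,1))/(float(round(s["tool_pos"][2]*1e3,1)),float(round(f,1)))/; s/z=.068$/z=.064/' h.py
python3 - <<'E'
from h import *
from cell import manip,cams
press('right',YAW+90); press('front',YAW); press('back',YAW)
b=cams.capture("scene")
P=cloud(b);d=np.hypot(P[...,0]-.52,P[...,1]-.176)
ok=(P[...,2]>.035)&(P[...,2]<.085)&(d<.13)
r,q=rect(P,ok);print(r)
for n,(t,L) in SIDES.items():
    e=np.deg2rad(YAW+t);p=C+(L+10)/1e3*np.array([np.cos(e),np.sin(e)])
    k=np.hypot(q[:,0]-p[0],q[:,1]-p[1])<.006;print(n,k.sum(),q[k,2].mean() if k.any() else 0)
cv2.imwrite('pics/s2.png',cv2.resize(b['image'][150:300,110:330],(660,450)))
E
```

```text
right [0.535 0.101] [(64.2, -0.7), (63.1, 0.8), (62.0, 1.4), (60.9, 1.2), (59.9, 0.7), (59.2, 3.8), (59.0, 10.1), (58.2, 9.3), (56.7, 7.1), (56.0, 5.4), (55.3, 5.1), (54.6, 4.0), (53.8, 2.4), (53.8, 4.6), (53.7, 8.0), (53.7, 11.7), (53.7, 14.7), (53.5, 16.8)] 19.4667
front [0.466 0.165] [(64.0, -0.2), (63.1, 1.8), (62.0, 1.3), (60.9, 0.9), (60.0, 1.4), (59.5, 6.8), (58.6, 7.5), (57.6, 7.7), (56.1, 6.4), (55.4, 5.0), (54.8, 3.1), (54.3, 1.1), (53.9, 0.1), (53.8, 4.7), (53.8, 8.1), (53.7, 11.9), (53.7, 14.9), (53.6, 19.6)] 26.6583
back [0.576 0.187] [(64.2, 0.3), (63.2, 0.9), (62.0, 0.9), (60.8, 0.9), (60.0, 1.6), (59.5, 4.5), (59.2, 9.6), (58.3, 9.5), (56.7, 5.7), (56.0, 4.9), (55.3, 4.5), (54.6, 4.8), (53.8, 3.8), (53.8, 5.6), (53.7, 8.1), (53.7, 10.7), (53.7, 14.5), (53.6, 17.3)] 32.8583
((520.09619140625, 173.79830932617188), (140.80494689941406, 184.3642578125), 10.66872501373291)
front 21 0.05329093730257753
back 8 0.05483948407935363
left 28 0.049379984075924345
right 12 0.05322081577225451
```

View pics/s2.png

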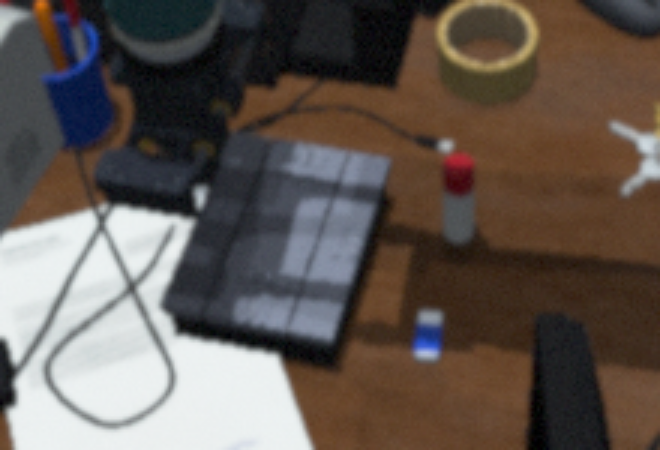

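In the scene crop the lid at (280,240) looks flush on every side, with the glue stick at (458,200) and eraser at (428,335) still in place. The gripper partly hides the back section, so I'll rise and check that from the wrist before handing in.

```bash
python3 - <<'E'
from h import *
from cell import manip,cams,order
manip.move_pose([.50,.17,.33],ori(YAW+90))
s=manip.state();c=cams.capture('wrist')
T=np.eye(4);T[:3,:3]=R.from_rotvec(s['tcp_rot']).as_matrix();T[:3,3]=s['tool_pos']
P=cloud(c,T@np.array(c['T_tool_cam']))
q=P[(c['z_map']>0)];res=[]
for n,(t,L) in SIDES.items():
    e=np.deg2rad(YAW+t);h=[]
    for o in(-26,10):
        p=C+(L+o)/1e3*np.array([np.cos(e),np.sin(e)]);k=np.hypot(q[:,0]-p[0],q[:,1]-p[1])<.005;h.append(np.median(q[k,2]))
    res.append(h[1]-h[0]);print(n,np.round(h,4))
d=np.hypot(P[...,0]-.52,P[...,1]-.1755)
r,_=rect(P,(c['z_map']>0)&(P[...,2]>.04)&(P[...,2]<.085)&(d<.13));print(r,s['clock'])
if max(res)<.004: print(order.close_job())
E
```

```text
front [0.3752 0.054 ]
back [0.053  0.0544]
left [0.0527 0.0542]
right [0.0528 0.0543]
((521.4193115234375, 175.59744262695312), (140.2840576171875, 179.85385131835938), 10.733476638793945) 34.3
the job is handed in; nothing more can be done
None
```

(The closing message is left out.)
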